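Spin-test three trolley casters and set the binding one aside

ROBOT

A 6-joint arm with a two-finger parallel gripper is mounted at the origin on the work surface. World frame = base frame: x ahead of the robot, y to its left, z up, the work surface at z = 0. Lengths are in m, angles in rad, forces in N, time in s.
With the tool pointing down it reaches from about 0.225 to 0.875 m from the base axis. Payload 3.4 kg.
Tool frame: the origin (TCP) lies at the very end of the fingers, on their centre line; the grasp point (between the pads) lies 19 mm behind it; z points along the fingers, y is the direction in which the jaws open and shut (so a half turn about z gives the same grasp; the last joint's range is limited). The gripper opens to 85 mm and grips with 20 to 120 N. Pads are 22 mm wide; open, the fingers measure 114 mm over their backs; the gripper's body (76 mm by 85 mm) begins 54 mm behind the grasp point. The pads swing forward as they close: fully open they stand 13 mm farther back than shut.
Start: joints at [1.008, 0.276, 1.505, -0, 1.361, -0.121], TCP at [0.246, 0.52, 0.231] pointing down, gripper open.
Joint ranges: [-2.89, 2.89], [-0.75, 2.08], [0.22, 2.7], [-1.18, 4.32], [0.11, 2.71], [-2.7, 2.7]. Speed limits (rad/s): [2.57, 2.57, 3.14, 3.14, 3.14, 3.14].

INTERFACE

Orientations are given as a unit quaternion [w, x, y, z].
In Python, from rig import telemetry, cams, sign_off, spotter gives the robot as it stands.
- The arm moves only by the tool servo_tool, never from a script. Its argument "steps" is a list of rows, each a list of 6 numbers: the shift along the tool's x, y, z in mm, then the turn, a rotation vector about the tool's x, y, z in degrees. In form: [[x, y, z, ax, ay, az], ...]. A call has 1 to 8 rows; each row is the pose to reach, as a shift and turn from the pose commanded when the call began, along the tool's axes at that moment; what a row does not reach only later rows make up. A row lasts 1/10 s, in which the tool goes at most 50 mm and 8.59 degrees, less where a joint would pass 70% of its speed; a pose out of reach is approached as far as the arm can. A call with a gripper value outside its range is refused whole. "hand" is the closure in counts, from 0 (fully open) to 255 (shut), set as the call begins (left out, the last holds). The fingers move at their own pace and stop on an object; "grip_force" is the grip in N (left out, the last holds). Time passes only in rows, so rows that repeat a pose let the fingers close. It gives the time, the measured TCP pose, the force and the opening at its end, in the units of the state.
- telemetry.get_state(): the state, without advancing time (a new reading comes with each control period).
- cams.get_image(name): name is "side" or "top" or "wrist"; returns (picture, depth): 400x640x3 uint8, red, green, blue; 400x640 float32, m along the optical axis (not along the pixel's ray), 0 where there is no reading.
- cams.camera_model(name): a dict with "camera_matrix" (3x3 intrinsics, pixels), "origin" and "rotation" of the camera in the world; the wrist camera has in their place "tool_from_camera" (4x4, takes a point from camera to tool coordinates, whose origin is the TCP and whose axes are the flange's). Camera axes: x right, y up, looking along -z (the intrinsics and any distortion apply to the point x, -y, -z); pixel columns grow to the right and rows downward; lengths in m; the calibration is good to about 2 mm. A picture is of the moment at which its call begins: read the wrist's pose just before it. camera_model takes no time and is no camera call.
- sign_off(): hands the job in, once; it reports no verdict.
Trained networks look in the newest picture that a camera, given by its name, has taken for a name from the list of things; names that differ only in an ending like _2 or _b are one class to them, and where a whole thing is asked for, a point or a joint stands for the part that bears it (a point fixed in the world has none). Each returns a list of dicts, best first, with "conf" (0 to 1); they miss things now and then, are a little off and sometimes report something else, mostly with a low value. They report only what shows in the picture. A call takes as long as a camera call. They do not tell look-alikes from the thing itself.
- spotter.outline_of(query, camera): "region" (400x640 bool, what is visible of it) and "rect" ([left, top, width, height] in pixels, round what is visible of it).
The state is a dict: "clock": time; "qpos": joint angles; "qd": joint speeds; "effort": joint torques, N m; "position": TCP position; "ee_rot": TCP orientation; "contact_force": force on the tool from outside, world axes, zero at the start; "moment": the same for the moment, N m; "width": finger opening in m.
Only numpy, scipy, OpenCV 4.12 (cv2) and the standard library are available. Lean on these libraries where they do the work, as an engineer would, in place of code of your own. Each camera call takes 0.05 s, during which the arm holds its last target.

TASK

Three casters off the tool trolley stand wheel-up on the sloping stand and one of them binds. Where they stand, give every wheel a brisk spin with the fingers to find which one drags instead of running on freely; then lift the binding caster off and set it down, without dropping it, standing on its plate inside the flat repair tray. Leave the two free-running casters standing in their places on the stand, and do not disturb the tin, the wrench or the brush.

Things in the scene. Friction and masses are not known exactly. Their poses are not given: they have to be found in the camera images.
- caster_a_mid (a point): One of three alike fixed casters standing wheel-up on the sloping stand: steel plate 85 (x) x 100 (y) x 4 mm, 108 mm high over all, about 460 g. This point: its centre, 54 mm above the plate's underside and 54 mm below the wheel's top. z: plate to wheel, leaning 30 degrees from vertical towards the robot; x: along the axle, up the slope; y: along the stand. Letters tell neither place nor condition.
- caster_b_mid (a point): As caster_a_mid. The wheel is 80 mm in diameter, 30 mm wide, flat-sided, rubber-tyred, its axle 68 mm above the plate's underside (14 mm above this point). The two fork legs reach 83 mm up (so the top 25 mm of the wheel stands free) and are 40 mm apart over their outsides, 51 mm over the axle bolt heads.
- caster_c_mid (a point): As caster_a_mid and caster_b_mid. Both faces of each wheel are light metal with five dark round holes, which show whether it turns; the upper face looks away from the robot.
- wheel_a (a joint): Turn of the wheel of caster a about its axle (the caster's x axis), rad; no stops, counts on over full turns, right-handed about x. A good wheel given a spin runs on for seconds; a binding one needs about 1.3 N at the tread to turn and stops as soon as it is let go.
- wheel_b (a joint): Turn of the wheel of caster b about its axle (the caster's x axis), rad; no stops, counts on over full turns, right-handed about x. A good wheel given a spin runs on for seconds; a binding one needs about 1.3 N at the tread to turn and stops as soon as it is let go.
- wheel_c (a joint): Turn of the wheel of caster c about its axle (the caster's x axis), rad; no stops, counts on over full turns, right-handed about x. A good wheel given a spin runs on for seconds; a binding one needs about 1.3 N at the tread to turn and stops as soon as it is let go.
- stand: Fixed grey sheet-steel bench stand, 400 mm long (y), 130 mm deep (x). Its deck rises 30 degrees along +x, away from the robot, from 34 mm at the front edge to 97 mm at the back; a 10 mm lip along the front edge keeps the casters from sliding off. They stand in a row along y, about 125 mm apart, plates against the lip, wheel tops 150 mm above the bench. Origin: centre of its footprint.
- tray_in (a point): Centre of the inner floor (3 mm above the bench) of the flat, open repair tray of dark sheet steel, 170 (x) x 220 (y) mm outside, walls 32 mm high and 3 mm thick, fixed to the bench. Axes along its sides.
- tin: Bystander: closed grey grease tin standing upright, 72 mm in diameter, 95 mm high. Origin: centre of its underside.
- wrench: Bystander: steel wrench lying flat, 190 mm long along its x, 38 mm wide at the jaw, 8 mm thick. Origin: its middle, on the bench.
- brush: Bystander: flat brush with a wooden handle, lying, 200 mm long along its x, 42 mm wide, 20 mm thick. Origin: its middle, on the bench.
Mind the look-alikes: they are no part of the job. What is shaped like the part that bears caster_c_mid but green or orange is not meant.

How it is judged:
By the outcome, as a careful person would: the job done as asked, in the order asked, and still so for the second after the job is handed in, with the robot touching nothing.
It also fails if it takes over 59 s, if anything falls off the work surface, if the arm or the gripper's body presses on something with over 40 N, if the wrist force passes 120 N, or if a joint passes its speed limit or range.

## Working session

There is one attempt and no reset: what is moved stays moved. The work goes in short steps, Python scripts to look and compute and a tool call to move; the robot and the scene stay as the last step left them, time stands still between calls to the robot, and variables do not carry over. Pictures are saved under pics/ and viewed, and the job is handed in when it is done.

Besides the shell and the picture viewer there is one more tool, called in YAML: its name, and indented under it one key for each argument. servo_tool: Moves the arm, as the interface text tells. Its arguments: {"type":"object","properties":{"steps":{"type":"array","items":{"type":"array","items":{"type":"number"}}},"hand":{"type":"number"},"grip_force":{"type":"number"}},"required":["steps"]}

```bash
ls; mkdir -p pics; python3 - <<'E'
from rig import telemetry, cams, sign_off, spotter
import cv2, numpy as np
print(telemetry.get_state())
for n in ['side','top','wrist']:
    p,d=cams.get_image(n)
    cv2.imwrite(f'pics/{n}0.png',p[:,:,::-1]); np.savez(f'pics/{n}0.npz',p=p,d=d)
    print(n,cams.camera_model(n))
E
```

```text
pics
{'clock': 0.0, 'qpos': array([ 1.00800751e+00,  2.76590735e-01,  1.50615305e+00,  9.18937776e-06,
        1.36068499e+00, -1.21012877e-01]), 'qd': array([ 0.00045207,  0.00020458, -0.00082689, -0.00052072,  0.00128495,
        0.00153987]), 'effort': array([-1.12314126e-04, -4.16773868e+01, -2.45807683e+01,  6.87454735e-05,
        1.10008079e-02,  1.98621467e-05]), 'position': array([0.24556059, 0.51933791, 0.2304342 ]), 'ee_rot': array([-3.12038615e-04,  2.19096950e-01,  9.75702662e-01, -8.63415783e-04]), 'contact_force': array([0.48543664, 0.10238426, 0.57499048]), 'moment': array([ 0.02026386, -0.08075736,  0.00828096]), 'width': 0.08526749201814089}
side {'camera_matrix': array([[408.90819516,   0.        , 320.67245957],
       [  0.        , 408.90819516, 200.51602637],
       [  0.        ,   0.        ,   1.        ]]), 'origin': array([ 0.30767983, -0.9601884 ,  0.79114862]), 'rotation': array([ 0.87881397,  0.45932435, -0.05697535, -0.11602137])}
top {'camera_matrix': array([[462.43741083,   0.        , 324.44971008],
       [  0.        , 462.43741083, 198.14737384],
       [  0.        ,   0.        ,   1.        ]]), 'origin': array([0.36835175, 0.02386207, 1.22794913]), 'rotation': array([-0.69735636, -0.06049005,  0.05526129,  0.71202616])}
wrist {'camera_matrix': array([[320.34898622,   0.        , 318.80115155],
       [  0.        , 320.34898622, 197.9425724 ],
       [  0.        ,   0.        ,   1.        ]]), 'tool_from_camera': array([[-4.84248467e-04,  9.51652614e-01,  3.07175957e-01,
         7.93706698e-02],
       [ 9.99999872e-01,  4.16737267e-04,  2.85371606e-04,
         5.21432245e-04],
       [ 1.43562966e-04,  3.07176056e-01, -9.51652694e-01,
        -1.42251488e-01],
       [ 0.00000000e+00,  0.00000000e+00,  0.00000000e+00,
         1.00000000e+00]])}
```

View pics/side0.png

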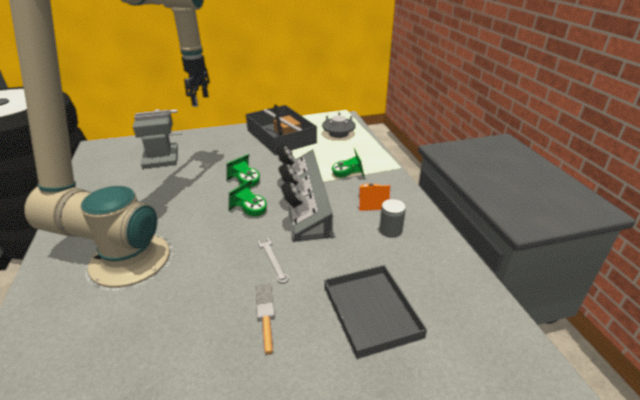

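View pics/top0.png

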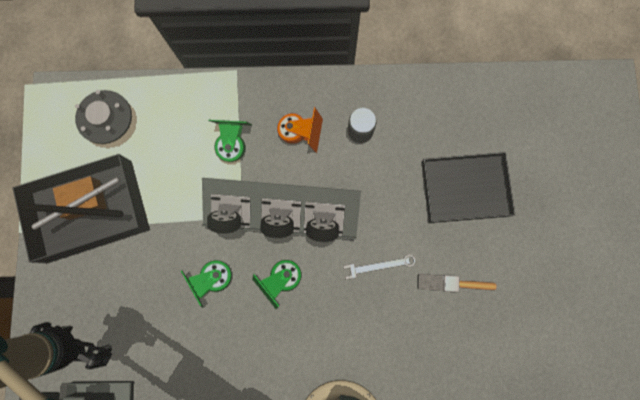

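View pics/wrist0.png

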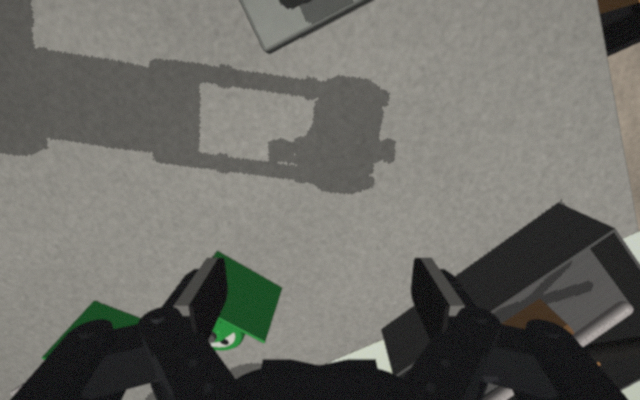

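```bash
cat > h.py <<'E'
import numpy as np, cv2
from scipy.spatial.transform import Rotation as R
from rig import telemetry, cams, sign_off, spotter
def q2R(q): q=np.asarray(q,float); return R.from_quat([q[1],q[2],q[3],q[0]]).as_matrix()
def campose(n,st=None):
    m=cams.camera_model(n)
    if n=='wrist':
        T=np.eye(4);T[:3,:3]=q2R(st['ee_rot']);T[:3,3]=st['position'];return m['camera_matrix'],T@m['tool_from_camera']
    T=np.eye(4);T[:3,:3]=q2R(m['rotation']);T[:3,3]=m['origin'];return m['camera_matrix'],T
def cloud(n,d,st=None):
    K,T=campose(n,st);v,u=np.mgrid[:400,:640]
    x=(u-K[0,2])/K[0,0]*d;y=(v-K[1,2])/K[1,1]*d
    P=np.stack([x,-y,-d],-1);W=P@T[:3,:3].T+T[:3,3];W[d<=0]=np.nan;return W
def proj(n,X,st=None):
    K,T=campose(n,st);p=(np.asarray(X)-T[:3,3])@T[:3,:3]
    return np.stack([K[0,0]*p[...,0]/-p[...,2]+K[0,2],-K[1,1]*p[...,1]/-p[...,2]+K[1,2]],-1)
E
python3 - <<'E'
from h import *
for n in ['top','side']:
    z=np.load(f'pics/{n}0.npz');d=z['d'];W=cloud(n,d)
    np.save(f'pics/{n}W0.npy',W)
    for q in ['caster_a_mid','stand','tray_in','tin','wrench','brush']:
        if q=='tray_in':continue
        for o in spotter.outline_of(q,n):
            r=o['region'];P=W[r];P=P[~np.isnan(P[:,0])]
            print(n,q,round(o['conf'],2),np.round(o['rect']),r.sum(),np.median(P,0).round(3),P.min(0).round(3),P.max(0).round(3))
E
```

```text
top caster_a_mid 0.92 [206. 195.  50.  40.] 1394 [0.521 0.266 0.096] [0.47  0.22  0.035] [0.573 0.325 0.158]
top stand 0.93 [204. 177. 156.  65.] 3714 [0.566 0.142 0.081] [ 0.457 -0.056 -0.006] [0.633 0.348 0.132]
top tin 0.66 [348. 110.  32.  35.] 820 [ 0.743 -0.069  0.093] [ 0.719 -0.116 -0.004] [ 0.798 -0.035  0.102]
top wrench 0.87 [341. 260.  75.  21.] 613 [ 0.388 -0.09   0.006] [ 0.356 -0.202 -0.007] [ 0.415 -0.012  0.015]
top brush 0.94 [416. 276.  81.  18.] 924 [ 0.339 -0.278  0.017] [ 0.32  -0.402 -0.004] [ 0.365 -0.204  0.027]
side caster_a_mid 0.87 [277. 144.  31.  33.] 437 [0.52  0.254 0.109] [0.472 0.142 0.055] [0.574 0.33  0.155]
side stand 0.84 [287. 151.  50.  93.] 1580 [ 0.56  -0.024  0.077] [ 0.459 -0.064 -0.002] [0.61  0.335 0.099]
side stand 0.27 [322. 265. 104.  92.] 6035 [ 0.593 -0.357  0.003] [ 0.499 -0.465 -0.004] [ 0.692 -0.235  0.035]
side tin 0.69 [376. 200.  29.  37.] 838 [ 0.748 -0.095  0.069] [ 0.721 -0.11  -0.003] [0.851 0.081 0.098]
side wrench 0.63 [257. 240.  29.  43.] 318 [ 0.391 -0.129  0.007] [ 0.361 -0.204 -0.002] [ 0.415 -0.022  0.011]
side wrench 0.51 [279. 165.  15.  18.] 249 [0.481 0.123 0.134] [ 0.458  0.104 -0.001] [0.513 0.415 0.155]
side brush 0.71 [257. 286.  16.  67.] 856 [ 0.339 -0.301  0.018] [ 0.321 -0.407 -0.   ] [ 0.364 -0.207  0.023]
```

```bash
python3 - <<'E'
from h import *
z=np.load('pics/top0.npz');W=np.load('pics/topW0.npy')
sub=W[172:245,200:365].reshape(-1,3);sub=sub[~np.isnan(sub[:,0])]
rng=np.random.default_rng(0);best=0
s=sub[(sub[:,2]>.03)&(sub[:,2]<.105)]
for _ in range(2000):
    p=s[rng.choice(len(s),3,False)];n=np.cross(p[1]-p[0],p[2]-p[0]);l=np.linalg.norm(n)
    if l<1e-6: continue
    n/=l
    if n[2]<0:n=-n
    if abs(n[2]-.866)>.05: continue
    c=(abs((s-p[0])@n)<.003).sum()
    if c>best: best=c;bn=n;bp=p[0]
I=abs((s-bp)@bn)<.004
q=s[I];c=q.mean(0);n=np.linalg.svd(q-c)[2][2];n*=np.sign(n[2])
print(best,n,np.degrees(np.arccos(n[2])),'yaw',np.degrees(np.arctan2(-n[1],-n[0])),'h at c',c)
# outline of stand in bench: rect of points above z .02
m=(W[...,2]>.025)&(W[...,2]<.2)
m[:172]=0;m[245:]=0;m[:,:196]=0;m[:,366:]=0
P=W[m]
r=cv2.minAreaRect((P[:,:2]*1000).astype(np.float32));print(r)
big=cv2.resize(z['p'][165:250,195:370],None,fx=4.5,fy=4.5,interpolation=cv2.INTER_CUBIC);cv2.imwrite('pics/topz.png',big[:,:,::-1])
zs=np.load('pics/side0.npz');big=cv2.resize(zs['p'][120:260,220:420],None,fx=4,fy=4,interpolation=cv2.INTER_CUBIC);cv2.imwrite('pics/sidez.png',big[:,:,::-1])
E
```

```text
3970 [-0.46694298  0.04839243  0.8829623 ] 27.998205079586633 yaw -5.916822244087634 h at c [0.5517218  0.13927071 0.07410885]
((526.6593627929688, 146.23446655273438), (400.93023681640625, 141.592529296875), 84.22654724121094)
```

View pics/topz.png

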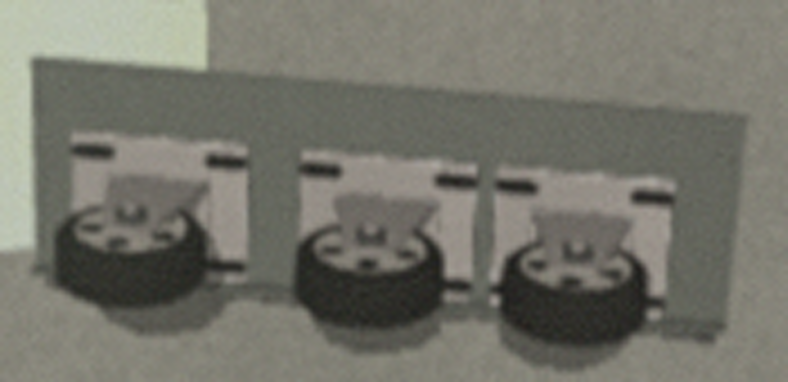

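View pics/sidez.png

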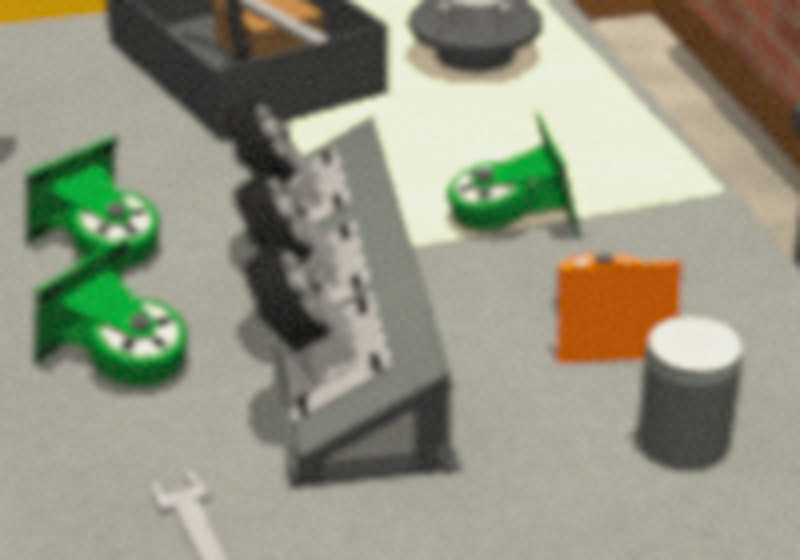

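```bash
cat >> h.py <<'E'
psi=np.radians(-5.85);C30,S30=np.cos(np.pi/6),.5
xc=np.array([C30*np.cos(psi),C30*np.sin(psi),S30]);yc=np.array([-np.sin(psi),np.cos(psi),0]);zc=np.array([-S30*np.cos(psi),-S30*np.sin(psi),C30])
Rc=np.stack([xc,yc,zc],1)
E
python3 - <<'E'
from h import *
for n in ['top','side']:
    W=np.load(f'pics/{n}W0.npy')
    P=W.reshape(-1,3);P=P[~np.isnan(P[:,0])]
    o=np.array([.53,.146,.0655])
    L=(P-o)@Rc
    k=(abs(L[:,0])<.09)&(abs(L[:,1])<.21)&(L[:,2]>-.02)&(L[:,2]<.14)&(P[:,2]>.03);L=L[k]
    d=L[abs(L[:,2])<.006]
    print(n,'deck z',np.median(L[(L[:,0]>.05)&(abs(L[:,2])<.01)][:,2]), 'x,y ext',np.percentile(d[:,:2],[.5,99.5],axis=0).round(4).tolist())
    t=L[L[:,2]>.07]
    print('top pct99.5 z',np.percentile(t[:,2],99))
    h,e=np.histogram(t[:,1],np.arange(-.2,.201,.005));print(list(zip((e[:-1]*1000).round().astype(int).tolist(),h.tolist())))
    for lo,hi in [(-.2,-.07),(-.07,.05),(.05,.2)]:
        w=t[(t[:,1]>lo)&(t[:,1]<hi)]
        if len(w): print(lo,len(w),'y',np.percentile(w[:,1],[1,50,99]).round(4),'x',np.percentile(w[:,0],[1,50,99]).round(4),'z',np.percentile(w[:,2],[50,99]))
E
```

```text
top deck z -0.005022115201500673 x,y ext [[-0.0571, -0.199], [0.0704, 0.1967]]
top pct99.5 z 0.10516602977034815
[(-200, 0), (-195, 0), (-190, 0), (-185, 0), (-180, 0), (-175, 0), (-170, 0), (-165, 0), (-160, 0), (-155, 12), (-150, 26), (-145, 29), (-140, 33), (-135, 33), (-130, 36), (-125, 41), (-120, 42), (-115, 45), (-110, 39), (-105, 37), (-100, 33), (-95, 33), (-90, 30), (-85, 29), (-80, 22), (-75, 0), (-70, 0), (-65, 0), (-60, 0), (-55, 0), (-50, 0), (-45, 11), (-40, 33), (-35, 30), (-30, 39), (-25, 35), (-20, 33), (-15, 39), (-10, 49), (-5, 45), (0, 38), (5, 41), (10, 32), (15, 28), (20, 27), (25, 27), (30, 15), (35, 0), (40, 0), (45, 0), (50, 0), (55, 0), (60, 0), (65, 0), (70, 0), (75, 0), (80, 0), (85, 18), (90, 37), (95, 38), (100, 35), (105, 41), (110, 37), (115, 40), (120, 43), (125, 46), (130, 38), (135, 33), (140, 27), (145, 31), (150, 25), (155, 19), (160, 10), (165, 0), (170, 0), (175, 0), (180, 0), (185, 0), (190, 0), (195, 0)]
-0.2 520 y [-0.1516 -0.1142 -0.0758] x [-0.027  -0.0048  0.0101] z [0.09309284 0.10573786]
-0.07 522 y [-0.0415 -0.0056  0.0317] x [-0.0267 
[... 643 characters left out ...]
(-20, 15), (-15, 16), (-10, 16), (-5, 10), (0, 10), (5, 5), (10, 4), (15, 3), (20, 0), (25, 2), (30, 1), (35, 0), (40, 0), (45, 0), (50, 0), (55, 0), (60, 0), (65, 0), (70, 0), (75, 0), (80, 2), (85, 17), (90, 29), (95, 21), (100, 13), (105, 17), (110, 13), (115, 12), (120, 14), (125, 7), (130, 6), (135, 4), (140, 2), (145, 2), (150, 1), (155, 1), (160, 0), (165, 0), (170, 0), (175, 0), (180, 0), (185, 0), (190, 0), (195, 0)]
-0.2 231 y [-0.1541 -0.1334 -0.0862] x [-0.0262 -0.0067  0.0084] z [0.08889868 0.10341037]
-0.07 194 y [-0.0442 -0.0249  0.0253] x [-0.0268 -0.0072  0.0091] z [0.08916829 0.10285012]
0.05 161 y [0.0856 0.1045 0.1503] x [-0.0257 -0.0062  0.0106] z [0.08831258 0.10297078]
```

```bash
cat >> h.py <<'E'
O=np.array([.53,.146,.0655]);YC=[.1235,-.005,-.115]
def P(i,x=-.012,y=0,z=.103): return O+Rc@np.array([x,YC[i]+y,z])
RT=np.stack([yc,xc,-zc],1)
def delta(pos,Rt=RT):
    s=telemetry.get_state();Rn=q2R(s['ee_rot'])
    t=Rn.T@(np.array(pos)-s['position']);rv=R.from_matrix(Rn.T@Rt).as_rotvec(degrees=True)
    print('clk',round(s['clock'],2),'shift mm',(t*1000).round(1),'rot',rv.round(1),'F',s['contact_force'].round(2),'w',round(s['width'],4),'q',s['qpos'].round(2))
E
python3 - <<'E'
from h import *
z=np.load('pics/top0.npz')['p'].copy()
for i in range(3):
    print(P(i)); 
    for pt in (P(i),P(i,z=-.005),P(i,x=.003,z=.063)):
        u=proj('top',pt).round().astype(int);cv2.circle(z,tuple(int(a) for a in u),1,(255,0,0),-1)
cv2.imwrite('pics/chk.png',cv2.resize(z[165:250,195:370],None,fx=4,fy=4)[:,:,::-1])
delta(P(0,y=-.035,z=.103+.06))
E
```

```text
[0.48101769 0.27516517 0.14870062]
[0.4679204  0.14733438 0.14870062]
[0.45670871 0.03790724 0.14870062]
clk 0.65 shift mm [-300.5 -163.7   30.7] rot [-26.1 -18.5  68.8] F [-0.36 -0.25 -0.14] w 0.0853 q [ 1.01  0.28  1.5  -0.    1.36 -0.12]
```

View pics/chk.png

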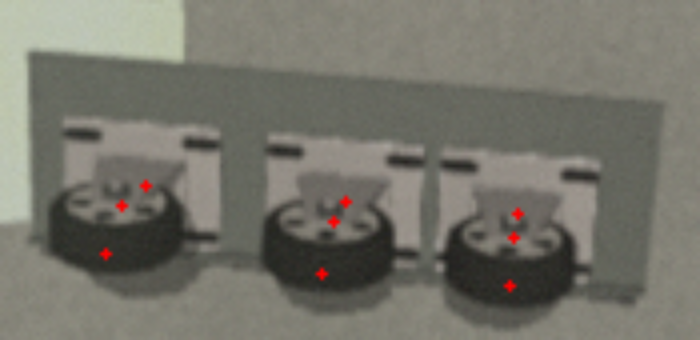

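servo_tool:
  steps:
    - [-300,-164,31,-26,-18.5,69]
    - [-300,-164,31,-26,-18.5,69]
    - [-300,-164,31,-26,-18.5,69]
    - [-300,-164,31,-26,-18.5,69]
    - [-300,-164,31,-26,-18.5,69]
    - [-300,-164,31,-26,-18.5,69]
    - [-300,-164,31,-26,-18.5,69]
    - [-300,-164,31,-26,-18.5,69]
  hand: 255
  grip_force: 30

```text
clock: 1.45
position: [0.4486, 0.2381, 0.1999]
ee_rot: [0.174, 0.676, 0.699, 0.153]
contact_force: [-0.5, -0.3, -1.0]
width: 0.0002
```

```bash
python3 - <<'E'
from h import *
delta(P(0,z=.103+.015))
E
```

```text
clk 1.45 shift mm [38.6  6.5 44.6] rot [-3.1 -1.6  7.4] F [-0.5  -0.27 -1.02] w 0.0002 q [ 0.53  0.03  2.   -0.37  0.74  0.72]
```

servo_tool:
  steps:
    - [39,6.5,20,-3.1,-1.6,7.4]
    - [39,6.5,44,-3.1,-1.6,7.4]
    - [39,6.5,44,-3.1,-1.6,7.4]

```text
clock: 1.75
position: [0.4703, 0.2823, 0.159]
ee_rot: [0.19, 0.713, 0.653, 0.172]
contact_force: [-1.0, -1.5, 0.1]
width: 0.0
```

```bash
python3 - <<'E'
from h import *
s=telemetry.get_state()
p,d=cams.get_image('wrist');cv2.imwrite('pics/w1.png',p[:,:,::-1])
p,d=cams.get_image('side');cv2.imwrite('pics/s1.png',cv2.resize(p[100:260,200:400],None,fx=4,fy=3.7)[:,:,::-1])
delta(P(0,z=.103+.005))
E
```

```text
clk 1.85 shift mm [-5.1  3.2 11.7] rot [-0.2 -0.3  0.7] F [-1.37  0.7   0.12] w 0.0003 q [ 0.63  0.15  2.01 -0.56  0.66  1.11]
```

View pics/w1.png

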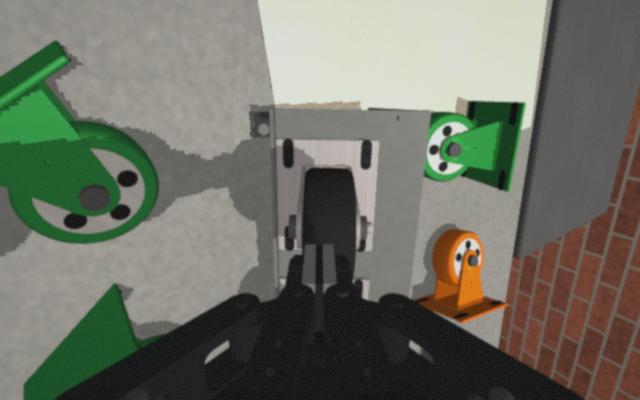

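View pics/s1.png

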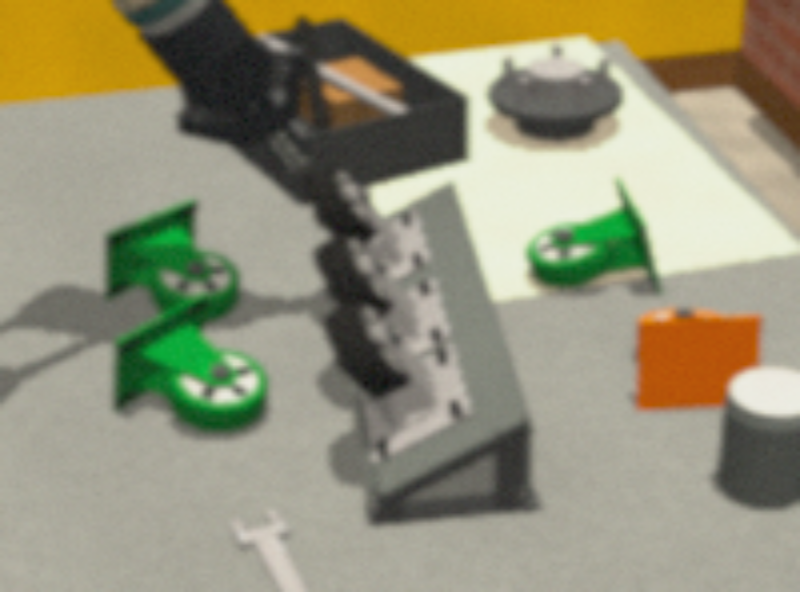

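servo_tool:
  steps:
    - [-5,3,10,0,0,0.5]
    - [-5,3,14,0,0,0.5]
    - [-5,3,14,0,0,0.5]

```text
clock: 2.15
position: [0.4803, 0.2747, 0.1518]
ee_rot: [0.19, 0.716, 0.648, 0.175]
contact_force: [-0.2, -0.3, 0.2]
width: -0.0002
```

servo_tool:
  steps:
    - [0,0,1,0,0,0]
    - [0,0,1,0,0,0]

```text
clock: 2.35
position: [0.4808, 0.2755, 0.1512]
ee_rot: [0.19, 0.716, 0.648, 0.175]
contact_force: [0.2, 0.8, -0.2]
width: -0.0003
```

servo_tool:
  steps:
    - [0,0,1,0,0,0]
    - [0,0,1,0,0,0]

```text
clock: 2.55
position: [0.4811, 0.2757, 0.15]
ee_rot: [0.19, 0.716, 0.649, 0.175]
contact_force: [0.4, -0.3, -0.6]
width: -0.0001
```

```bash
python3 - <<'E'
from h import *
delta(P(0,z=.103))
E
```

```text
clk 2.55 shift mm [-0.5 -0.7  1.1] rot [-0.1 -0.4  0.1] F [ 0.41 -0.28 -0.56] w -0.0001 q [ 0.6   0.16  2.02 -0.58  0.62  1.12]
```

servo_tool:
  steps:
    - [0,0,1,0,0,0]
    - [0,0,1,0,0,0]

```text
clock: 2.75
position: [0.4816, 0.2757, 0.149]
ee_rot: [0.19, 0.716, 0.649, 0.175]
contact_force: [-0.8, 0.4, 0.6]
width: -0.0
```

servo_tool:
  steps:
    - [0,0,1,0,0,0]
    - [0,0,1,0,0,0]

```text
clock: 2.95
position: [0.4819, 0.2757, 0.1487]
ee_rot: [0.19, 0.716, 0.649, 0.175]
contact_force: [-3.6, -0.3, 5.3]
width: -0.0001
```

servo_tool:
  steps:
    - [0,0,-6,0,0,0]
    - [-27,0,-6,0,0,0]
    - [-27,0,0.3,0,0,0]
    - [-27,0,0.3,0,0,0]
    - [20,0,0.3,0,0,0]
    - [65,0,0,0,0,0]
    - [105,0,-10,0,0,0]

```text
clock: 3.65
position: [0.4876, 0.3829, 0.157]
ee_rot: [0.189, 0.716, 0.649, 0.175]
contact_force: [0.4, -0.3, 0.5]
width: -0.0002
```

```bash
cat > look.py <<'E'
from h import *
import sys
tag,i=sys.argv[1],int(sys.argv[2]);k=int(sys.argv[3]) if len(sys.argv)>3 else 4
u,v=[int(a) for a in proj('top',P(i,x=.003,z=.063)).round()]
ims=[]
for _ in range(k):
    t=telemetry.get_state()['clock'];p,d=cams.get_image('top');ims.append(p);print(t)
cs=[cv2.resize(p[v-25:v+25,u-30:u+30],None,fx=6,fy=6,interpolation=cv2.INTER_CUBIC) for p in ims]
np.save(f'pics/{tag}.npy',np.array(ims))
rows=[np.hstack(cs[j:j+2]) for j in range(0,len(cs),2)]
cv2.imwrite(f'pics/{tag}.png',np.vstack(rows)[:600,:,::-1])
delta(P(i))
E
python3 look.py spinA 0
```

```text
3.65
3.7
3.75
3.8
clk 3.85 shift mm [-107.    -0.4    8.9] rot [-0.1 -0.4  0.2] F [-0.53 -0.69 -0.84] w -0.0001 q [ 0.78  0.27  1.85 -0.59  0.76  1.25]
```

View pics/spinA.png

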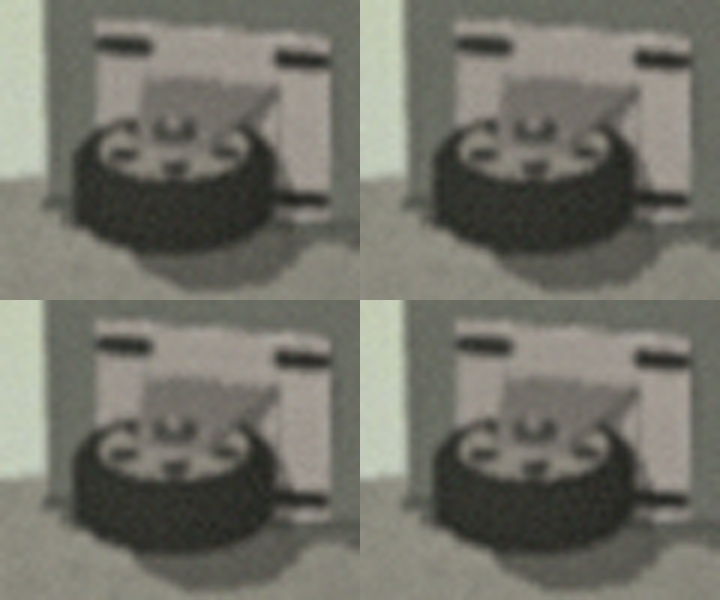

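```bash
cat > cmp.py <<'E'
from h import *
import sys
i=int(sys.argv[1]);u,v=[int(a) for a in proj('top',P(i,x=.003,z=.063)).round()]
a=np.load(sys.argv[2]);a=a['p'] if 'npz' in sys.argv[2] else a[0]
b=np.load(sys.argv[3])[-1]
cs=[cv2.resize(p[v-25:v+25,u-30:u+30],None,fx=6,fy=6,interpolation=cv2.INTER_CUBIC) for p in (a,b)]
cv2.imwrite('pics/'+sys.argv[4],np.hstack(cs)[:,:,::-1])
E
python3 cmp.py 0 pics/top0.npz pics/spinA.npy cmpA.png
```

```text
(no output)
```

View pics/cmpA.png

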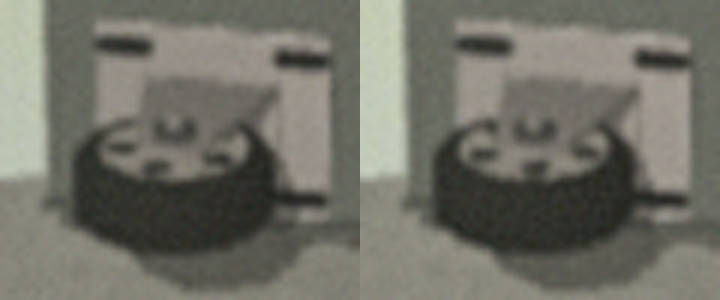

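servo_tool:
  steps:
    - [0,0,-20,0,0,0]
    - [-50,0,-20,0,0,0]
    - [-100,0,-20,0,0,0]
    - [-150,0,-20,0,0,0]
    - [-200,0,-20,0,0,0]
    - [-235.5,-0.4,-10,0,0,0]
    - [-235.5,-0.4,4,0,0,0]
    - [-235.5,-0.4,7,0,0,0]

```text
clock: 4.65
position: [0.4663, 0.143, 0.1486]
ee_rot: [0.19, 0.718, 0.647, 0.174]
contact_force: [0.4, 0.4, 0.4]
width: -0.0001
```

```bash
python3 - <<'E'
from h import *
delta(P(1))
E
```

```text
clk 4.65 shift mm [4.5 1.1 0.6] rot [-0.2 -0.2 -0.1] F [0.39 0.38 0.43] w -0.0001 q [ 0.3   0.03  2.18 -0.43  0.48  0.74]
```

servo_tool:
  steps:
    - [4,1,1,0,0,0]
    - [4,1,1,0,0,0]

```text
clock: 4.85
position: [0.4698, 0.1505, 0.15]
ee_rot: [0.19, 0.716, 0.649, 0.176]
contact_force: [-0.5, 0.4, -0.0]
width: 0.0
```

servo_tool:
  steps:
    - [0,0,0.8,0,0,0]
    - [0,0,0.8,0,0,0]

```text
clock: 5.05
position: [0.4699, 0.1506, 0.1495]
ee_rot: [0.19, 0.715, 0.649, 0.176]
contact_force: [-0.3, 1.1, 2.5]
width: -0.0001
```

```bash
python3 - <<'E'
from h import *
delta(P(1))
E
```

```text
clk 5.05 shift mm [-3.5 -1.8 -0.2] rot [-0.  -0.4  0.2] F [-0.25  1.07  2.55] w -0.0001 q [ 0.31  0.04  2.17 -0.44  0.48  0.75]
```

servo_tool:
  steps:
    - [0,-1,-6,0,0,0]
    - [-31,-1,-6,0,0,0]
    - [-31,-1,0.8,0,0,0]
    - [-31,-1,0.8,0,0,0]
    - [16,-1,0.8,0,0,0]
    - [60,-1,0,0,0,0]
    - [95,-1,-25,0,0,0]

```text
clock: 5.75
position: [0.4656, 0.2473, 0.1692]
ee_rot: [0.189, 0.716, 0.649, 0.174]
contact_force: [0.9, 0.5, -0.5]
width: 0.0003
```

```bash
python3 look.py spinB 1; python3 cmp.py 1 pics/top0.npz pics/spinB.npy cmpB.png
```

```text
5.75
5.8
5.85
5.9
clk 5.95 shift mm [-99.2  -0.4  24.7] rot [-0.1 -0.5  0.2] F [-0.38 -0.51 -0.44] w -0.0003 q [ 0.57  0.09  2.05 -0.53  0.64  1.03]
```

View pics/spinB.png

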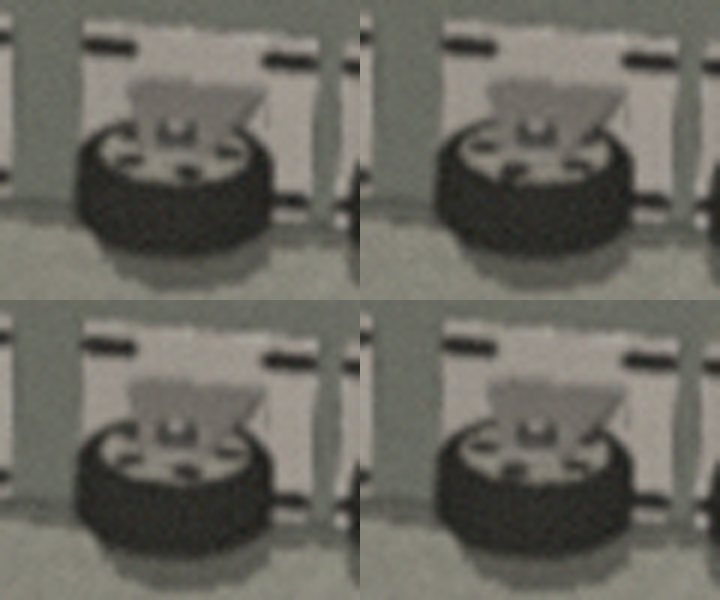

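View pics/cmpB.png

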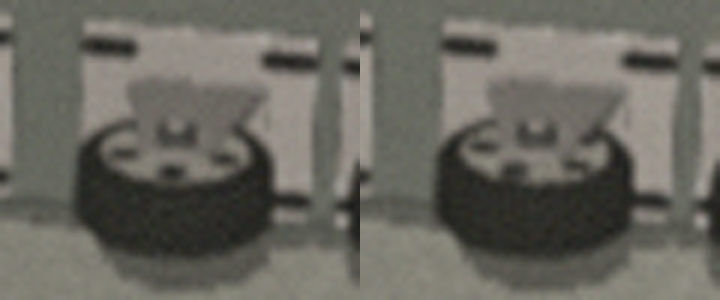

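servo_tool:
  steps:
    - [-45,0,-5,0,0,0]
    - [-95,0,-5,0,0,0]
    - [-145,0,-5,0,0,0]
    - [-190,0,-5,0,0,0]
    - [-209,0,10,0,0,0]
    - [-209,0,21,0,0,0]
    - [-209,0,22,0,0,0]
    - [-209,0,22,0,0,0]

```text
clock: 6.75
position: [0.4553, 0.0358, 0.1496]
ee_rot: [0.189, 0.717, 0.648, 0.174]
contact_force: [0.6, -0.1, 0.1]
width: 0.0
```

servo_tool:
  steps:
    - [0,0,2,0,0,0]
    - [0,0,2,0,0,0]

```text
clock: 6.95
position: [0.4571, 0.0372, 0.1489]
ee_rot: [0.189, 0.715, 0.649, 0.175]
contact_force: [-0.5, -0.0, 0.9]
width: -0.0001
```

```bash
python3 - <<'E'
from h import *
delta(P(2))
E
```

```text
clk 6.95 shift mm [ 0.6 -0.5 -0. ] rot [-0.1 -0.4  0.2] F [-0.55 -0.    0.93] w -0.0001 q [-0.06 -0.04  2.26 -0.03  0.41  0.06]
```

Near contact (~1 N). Sweep 0.9 mm deeper.

servo_tool:
  steps:
    - [0,0,-6,0,0,0]
    - [-27,0,-6,0,0,0]
    - [-27,0,0.9,0,0,0]
    - [-27,0,0.9,0,0,0]
    - [20,0,0.9,0,0,0]
    - [62,0,0,0,0,0]
    - [95,0,-25,0,0,0]

```text
clock: 7.65
position: [0.456, 0.1097, 0.1611]
ee_rot: [0.188, 0.717, 0.649, 0.174]
contact_force: [0.4, 0.5, 0.3]
width: -0.0
```

```bash
python3 look.py spinC 2; python3 cmp.py 2 pics/top0.npz pics/spinC.npy cmpC.png
```

```text
7.65
7.7
7.75
7.8
clk 7.85 shift mm [-72.9  -0.1  14.7] rot [-0.2 -0.6  0.4] F [-0.65  0.24 -0.89] w -0.0002 q [ 0.2  -0.03  2.2  -0.3   0.49  0.52]
```

View pics/spinC.png

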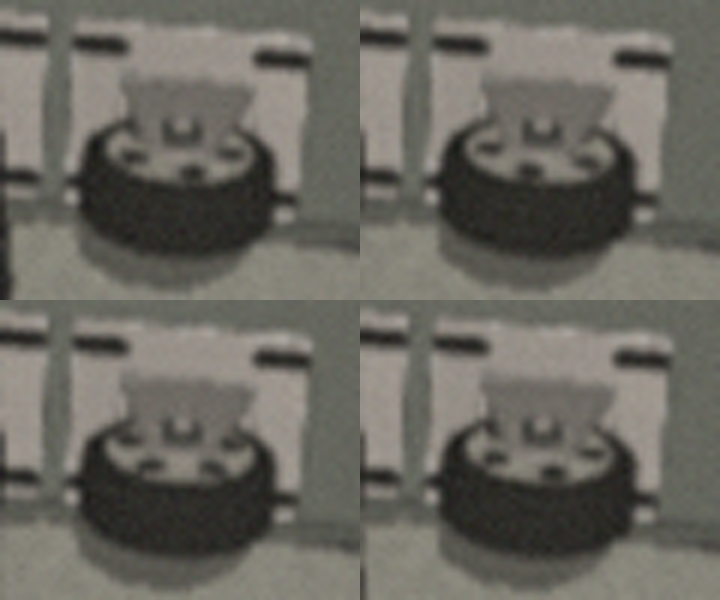

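servo_tool:
  steps:
    - [0,0,-10,0,0,0]
    - [50,0,-10,0,0,0]
    - [100,0,-10,0,0,0]
    - [138,0,-10,0,0,0]
    - [138,0,5,0,0,0]
    - [138,0,12,0,0,0]
    - [138,0,12,0,0,0]

```text
clock: 8.55
position: [0.4753, 0.2434, 0.1506]
ee_rot: [0.188, 0.717, 0.649, 0.172]
contact_force: [-0.1, 0.3, -0.2]
width: -0.0004
```

```bash
python3 - <<'E'
from h import *
delta(P(0))
E
```

```text
clk 8.55 shift mm [32.2  1.2  3. ] rot [-0.4 -0.2  0. ] F [-0.14  0.31 -0.24] w -0.0004 q [ 0.54  0.13  2.06 -0.55  0.6   1.05]
```

servo_tool:
  steps:
    - [5,1,4.3,0,0,0]
    - [5,1,4.3,0,0,0]
    - [52,1,4.3,0,0,0]
    - [97,1,3,0,0,0]
    - [135,1,-10,0,0,0]

```text
clock: 9.05
position: [0.4851, 0.3812, 0.1616]
ee_rot: [0.188, 0.716, 0.649, 0.174]
contact_force: [0.4, -0.7, -0.5]
width: -0.0001
```

```bash
python3 look.py spinA2 0; python3 cmp.py 0 pics/spinA.npy pics/spinA2.npy cmpA2.png
```

```text
9.05
9.1
9.15
9.2
clk 9.25 shift mm [-105.5   -0.9   14.5] rot [-0.2 -0.4  0.2] F [ 0.28 -0.63 -0.49] w -0.0 q [ 0.78  0.26  1.84 -0.57  0.77  1.24]
```

View pics/spinA2.png

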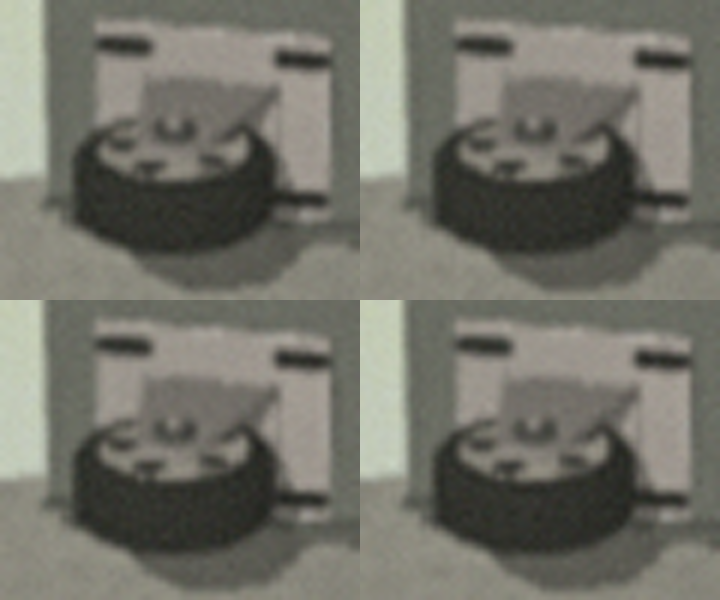

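View pics/cmpA2.png

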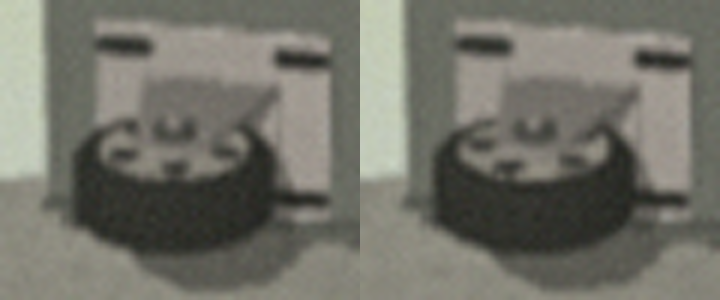

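servo_tool:
  steps:
    - [-40,-1,-10,0,0,0]
    - [-80,-1,-10,0,0,0]
    - [-105,-1,-10,0,0,0]
    - [-105,-1,-10,0,0,0]
    - [-105,-1,-10,0,0,0]
    - [-105,-1,-10,0,0,0]
  hand: 0

```text
clock: 9.85
position: [0.4692, 0.2766, 0.1699]
ee_rot: [0.188, 0.716, 0.649, 0.175]
contact_force: [-0.3, -0.0, -0.2]
width: 0.0849
```

```bash
python3 - <<'E'
from h import *
s=telemetry.get_state()
p,d=cams.get_image('wrist');cv2.imwrite('pics/w2.png',p[:,:,::-1])
W=cloud('wrist',d,s);L=(W-O)@Rc
m=(L[...,2]>.085)&(L[...,2]<.108)&(abs(L[...,1]-YC[0])<.04)&(abs(L[...,0])<.05)
q=L[m];print(m.sum(),np.percentile(q,[2,50,98],axis=0).round(4))
# plate
m=(abs(L[...,2]+.001)<.003)&(abs(L[...,1]-YC[0])<.06)&(abs(L[...,0])<.06)
q=L[m];print(m.sum(),np.percentile(q,[2,50,98],axis=0).round(4))
delta(P(0))
E
```

```text
4856 [[-0.0263  0.0981  0.086 ]
 [-0.0122  0.134   0.0987]
 [ 0.0023  0.1569  0.1026]]
5466 [[-0.0546  0.0784 -0.0032]
 [-0.0151  0.1515 -0.0017]
 [ 0.0294  0.175  -0.    ]]
clk 9.9 shift mm [-0.8 -0.2 24.3] rot [-0.2 -0.5  0.1] F [ 0.1  -0.6  -0.12] w 0.0856 q [ 0.62  0.13  2.   -0.54  0.67  1.09]
```

View pics/w2.png

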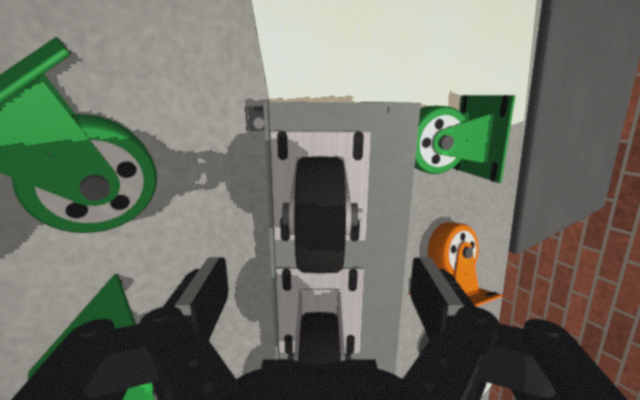

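servo_tool:
  steps:
    - [1,0,20,0,0,0]
    - [1,0,40,0,0,0]
    - [1,0,46,0,0,0]
    - [1,0,46,0,0,0]

```text
clock: 10.3
position: [0.4916, 0.2757, 0.1285]
ee_rot: [0.188, 0.716, 0.65, 0.174]
contact_force: [-0.1, -0.1, 0.4]
width: 0.0857
```

servo_tool:
  steps:
    - [0,0,0,0,0,0]
    - [0,0,0,0,0,0]
    - [0,0,0,0,0,0]
    - [0,0,0,0,0,0]
    - [0,0,0,0,0,0]
    - [0,0,0,0,0,0]
  hand: 255
  grip_force: 60

```text
clock: 10.9
position: [0.492, 0.2758, 0.1307]
ee_rot: [0.189, 0.716, 0.649, 0.175]
contact_force: [-1.8, -0.5, 5.9]
width: 0.0287
```

```bash
python3 - <<'E'
from h import *
s=telemetry.get_state()
p,d=cams.get_image('wrist');cv2.imwrite('pics/w3.png',p[:,:,::-1])
delta(P(0))
E
```

```text
clk 10.95 shift mm [ -1.6  -0.5 -21.1] rot [-0.1 -0.5  0.1] F [-1.34  0.41  6.27] w 0.0285 q [ 0.59  0.2   2.03 -0.61  0.57  1.15]
```

View pics/w3.png

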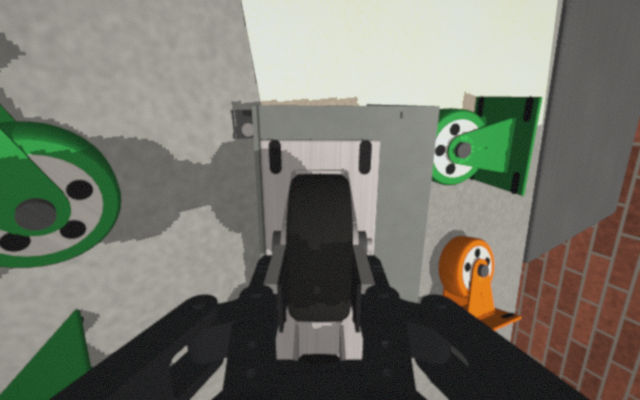

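servo_tool:
  steps:
    - [0,0,-5,0,0,0]
    - [0,0,-15,0,0,0]
    - [0,0,-30,0,0,0]
    - [0,0,-45,0,0,0]
    - [0,0,-60,0,0,0]
    - [0,0,-75,0,0,0]
    - [0,0,-90,0,0,0]

```text
clock: 11.65
position: [0.4445, 0.2782, 0.206]
ee_rot: [0.187, 0.717, 0.649, 0.172]
contact_force: [0.6, 1.2, -4.6]
width: 0.0286
```

```bash
python3 - <<'E'
from h import *
p,d=cams.get_image('side');cv2.imwrite('pics/s4.png',cv2.resize(p[60:260,180:430],None,fx=3.2,fy=3)[:,:,::-1])
p,d=cams.get_image('top');cv2.imwrite('pics/t4.png',p[:,:,::-1])
W=np.load('pics/topW0.npy')
sub=W[140:235,405:530].reshape(-1,3);sub=sub[~np.isnan(sub[:,0])]
w=sub[(sub[:,2]>.022)&(sub[:,2]<.06)]
r=cv2.minAreaRect((w[:,:2]*1000).astype(np.float32));print(r,len(w))
print(telemetry.get_state())
E
```

```text
((589.4912719726562, -348.6291198730469), (171.5363311767578, 221.4831085205078), 3.626711845397949) 527
{'clock': 11.75, 'qpos': array([ 0.6614514 ,  0.06368458,  1.96606211, -0.4987714 ,  0.78085788,
        1.0590591 ]), 'qd': array([-0.0125188 ,  0.02820789,  0.01373094, -0.01945913, -0.03855092,
        0.00759623]), 'effort': array([  0.1620089 , -30.84689856, -25.7455194 ,  -2.21764416,
        -1.52633384,  -0.04861316]), 'position': array([0.44557035, 0.27926568, 0.20783066]), 'ee_rot': array([0.18773294, 0.71616771, 0.64924925, 0.17417107]), 'contact_force': array([-0.14849335,  0.99690496, -5.04173835]), 'moment': array([0.14448684, 0.71544864, 0.02191346]), 'width': 0.028538251386563514}
```

View pics/s4.png

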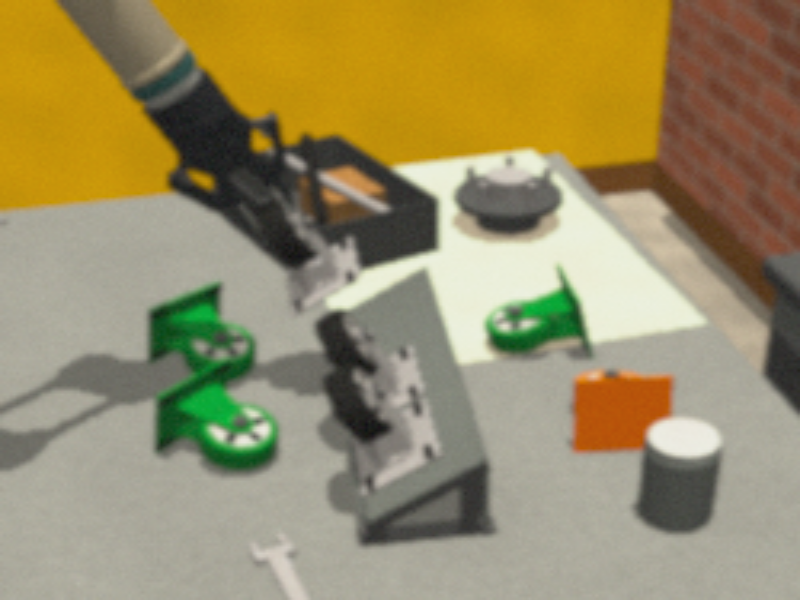

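```bash
cat >> h.py <<'E'
a=np.radians(3.6);yt=np.array([-np.sin(a),np.cos(a),0]);xt=np.array([np.cos(a),np.sin(a),0])
RV=np.stack([yt,xt,[0,0,-1]],1);TR=np.array([.5895,-.3486,.003])
E
python3 - <<'E'
from h import *
delta([.43,.22,.30],RV)
E
```

```text
clk 11.75 shift mm [-60.   37.3 -85.2] rot [29.6  2.  -9. ] F [-0.15  1.   -5.04] w 0.0285 q [ 0.66  0.06  1.97 -0.5   0.78  1.06]
```

servo_tool:
  steps:
    - [0,15,-30,3,0,-1]
    - [-10,25,-60,8,0.5,-3]
    - [-30,37,-85,14,1,-5]
    - [-50,37,-85,20,1.5,-7]
    - [-60,37,-85,26,2,-9]
    - [-60,37,-85,29.6,2,-9]
    - [-60,37,-85,29.6,2,-9]
    - [-60,37,-85,29.6,2,-9]

```text
clock: 12.55
position: [0.4311, 0.2198, 0.2981]
ee_rot: [0.001, 0.685, 0.729, -0.001]
contact_force: [-0.1, -0.4, -5.0]
width: 0.0286
```

```bash
python3 - <<'E'
from h import *
delta([TR[0],TR[1],.30],RV)
E
```

```text
clk 12.55 shift mm [-5.771e+02  1.228e+02 -5.000e-01] rot [ 0.   0.1 -0. ] F [-0.11 -0.37 -4.99] w 0.0286 q [ 0.33  0.1   1.56 -0.    1.48  0.27]
```

servo_tool:
  steps:
    - [-15,3,0,0,0,0]
    - [-45,10,0,0,0,0]
    - [-85,18,0,0,0,0]
    - [-125,27,0,0,0,0]
    - [-165,35,0,0,0,0]
    - [-205,44,0,0,0,0]
    - [-245,52,0,0,0,0]
    - [-285,61,0,0,0,0]

```text
clock: 13.35
position: [0.5092, -0.0609, 0.3]
ee_rot: [0.002, 0.684, 0.729, 0.0]
contact_force: [0.7, 1.0, -5.2]
width: 0.0288
```

servo_tool:
  steps:
    - [-40,8,0,0,0,0]
    - [-80,17,0,0,0,0]
    - [-120,25,0,0,0,0]
    - [-160,34,0,0,0,0]
    - [-200,43,0,0,0,0]
    - [-235,51,0,0,0,0]
    - [-265,57,0,0,0,0]
    - [-285,61,0,0,0,0]

```text
clock: 14.15
position: [0.589, -0.3423, 0.2996]
ee_rot: [0.001, 0.685, 0.729, -0.0]
contact_force: [0.8, 1.0, -5.5]
width: 0.0285
```

```bash
python3 - <<'E'
from h import *
p,d=cams.get_image('side');cv2.imwrite('pics/s5.png',cv2.resize(p[100:380,220:520],None,fx=2.6,fy=2.1)[:,:,::-1])
W=cloud('side',d);q=W.reshape(-1,3);q=q[~np.isnan(q[:,0])]
k=(abs(q[:,0]-.59)<.07)&(abs(q[:,1]+.35)<.08)&(q[:,2]>.15)&(q[:,2]<.30);q=q[k]
print(np.percentile(q,[1,50,99],axis=0).round(3))
delta([TR[0],TR[1],.12],RV)
E
```

```text
[[ 0.548 -0.388  0.21 ]
 [ 0.576 -0.361  0.219]
 [ 0.631 -0.294  0.299]]
clk 14.2 shift mm [ -2.   -0.8 179. ] rot [ 0.1  0.3 -0.1] F [ 2.08 -3.48 -5.15] w 0.0286 q [-0.63  0.42  1.13 -0.    1.59 -0.69]
```

View pics/s5.png

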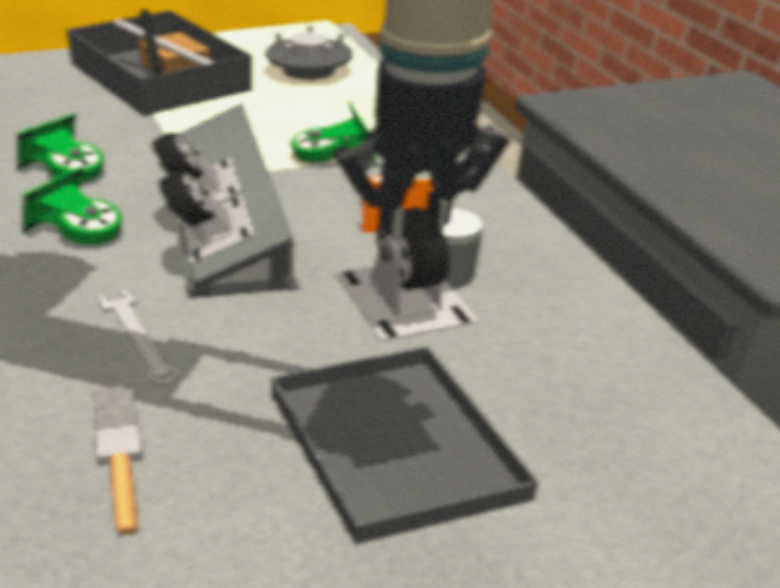

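servo_tool:
  steps:
    - [-2,-1,20,0,0,0]
    - [-4,-1,55,0,0,0]
    - [-4,-1,95,0,0,0]
    - [-4,-1,130,0,0,0]
    - [-4,-1,160,0,0,0]
    - [-4,-1,180,0,0,0]
    - [-4,-1,190,0,0,0]
    - [-4,-1,198,0,0,0]

```text
clock: 15.0
position: [0.5885, -0.3442, 0.102]
ee_rot: [0.001, 0.684, 0.729, 0.0]
contact_force: [0.6, -0.0, -5.2]
width: 0.0288
```

servo_tool:
  steps:
    - [0,0,3,0,0,0]
    - [0,0,6,0,0,0]
    - [0,0,6,0,0,0]

```text
clock: 15.3
position: [0.5889, -0.3455, 0.0973]
ee_rot: [0.002, 0.685, 0.729, 0.0]
contact_force: [-0.5, 0.4, -5.2]
width: 0.029
```

```bash
python3 - <<'E'
from h import *
p,d=cams.get_image('side');cv2.imwrite('pics/s6.png',cv2.resize(p[190:370,300:450],None,fx=4,fy=3.3)[:,:,::-1])
W=cloud('side',d);q=W.reshape(-1,3);q=q[~np.isnan(q[:,0])]
k=(abs(q[:,0]-.59)<.06)&(abs(q[:,1]+.35)<.07)&(q[:,2]>.009)&(q[:,2]<.03);q=q[k];c=q.mean(0)
n=np.linalg.svd(q-c)[2][2];print(len(q),c,n*np.sign(n[2]),np.percentile(q,[2,98],axis=0).round(3))
delta([TR[0],TR[1],.089],RV)
E
```

```text
803 [ 0.58326027 -0.3628908   0.01521198] [-0.01940776  0.01383175  0.99971597] [[ 0.548 -0.397  0.011]
 [ 0.631 -0.304  0.027]]
clk 15.35 shift mm [-3.   0.4  8.5] rot [ 0.2  0.1 -0. ] F [-0.51 -1.25 -5.39] w 0.0283 q [-0.63  0.52  1.45  0.    1.16 -0.7 ]
```

View pics/s6.png

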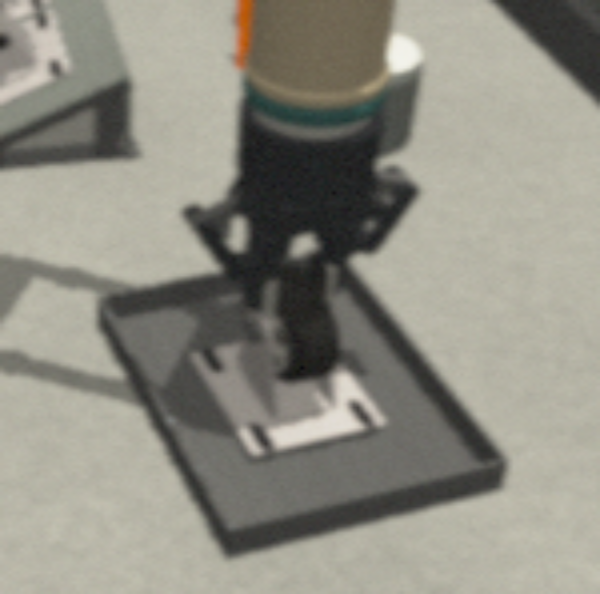

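servo_tool:
  steps:
    - [0,0,3,0,0,0]
    - [0,0,5,0,0,0]
    - [0,0,6,0,0,0]
    - [0,0,6,0,0,0]

```text
clock: 15.75
position: [0.5888, -0.3461, 0.0911]
ee_rot: [0.002, 0.685, 0.729, 0.0]
contact_force: [0.3, -1.3, -2.0]
width: 0.0285
```

servo_tool:
  steps:
    - [0,0,1,0,0,0]
    - [0,0,1,0,0,0]

```text
clock: 15.95
position: [0.589, -0.3465, 0.0906]
ee_rot: [0.003, 0.684, 0.729, -0.0]
contact_force: [-0.2, -2.5, -0.1]
width: 0.0285
```

servo_tool:
  steps:
    - [0,0,1,0,0,0]
    - [0,0,1,0,0,0]

```text
clock: 16.15
position: [0.5892, -0.3466, 0.0904]
ee_rot: [0.003, 0.684, 0.729, -0.0]
contact_force: [-0.8, -3.7, 4.2]
width: 0.0289
```

servo_tool:
  steps:
    - [0,0,-0.5,0,0,0]
    - [0,0,-0.5,0,0,0]
    - [0,0,-0.5,0,0,0]
    - [0,0,-0.5,0,0,0]
    - [0,0,-0.5,0,0,0]
  hand: 0

```text
clock: 16.65
position: [0.5885, -0.345, 0.0889]
ee_rot: [0.001, 0.685, 0.729, 0.0]
contact_force: [1.0, -0.4, 0.2]
width: 0.0855
```

servo_tool:
  steps:
    - [0,0,-8,0,0,0]
    - [0,0,-30,0,0,0]
    - [0,0,-70,0,0,0]
    - [0,0,-110,0,0,0]
    - [0,0,-150,0,0,0]
    - [40,-40,-170,0,0,0]
    - [80,-80,-170,0,0,0]
    - [120,-120,-170,0,0,0]

```text
clock: 17.45
position: [0.4771, -0.2472, 0.26]
ee_rot: [0.002, 0.685, 0.729, 0.001]
contact_force: [-0.1, 0.5, 0.9]
width: 0.0859
```

```bash
python3 - <<'E'
from h import *
s=telemetry.get_state();print(s['clock'],s['contact_force'],s['position'])
p,d=cams.get_image('top');cv2.imwrite('pics/t7.png',p[:,:,::-1]);W=cloud('top',d)
q=W[140:235,405:530].reshape(-1,3);print('top z max',np.nanmax(q[:,2]))
p,d=cams.get_image('side');cv2.imwrite('pics/s7.png',p[:,:,::-1])
W=cloud('side',d);q=W.reshape(-1,3);q=q[~np.isnan(q[:,0])]
k=(abs(q[:,0]-.59)<.06)&(abs(q[:,1]+.35)<.07)&(q[:,2]>.0045)&(q[:,2]<.012);q=q[k];c=q.mean(0)
n=np.linalg.svd(q-c)[2][2];print(len(q),c,n*np.sign(n[2]),np.percentile(q,[2,98],axis=0).round(3))
E
```

```text
17.45 [-0.10226098  0.51128727  0.94690546] [ 0.47713496 -0.24720538  0.26000519]
top z max 0.6704376871341026
798 [ 0.58298882 -0.36338496  0.00702335] [-0.00554101 -0.00667388  0.99996238] [[ 0.537 -0.412  0.005]
 [ 0.639 -0.301  0.011]]
```

View pics/t7.png

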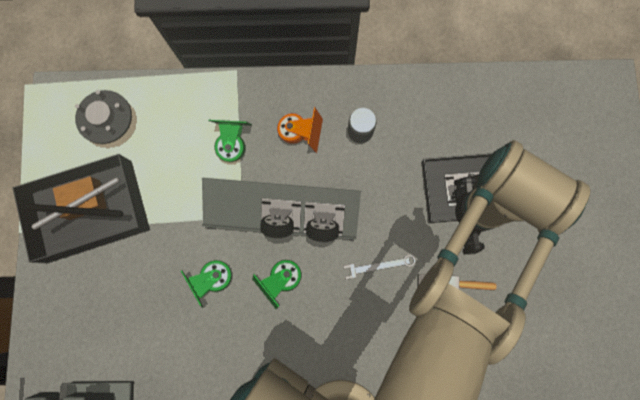

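View pics/s7.png

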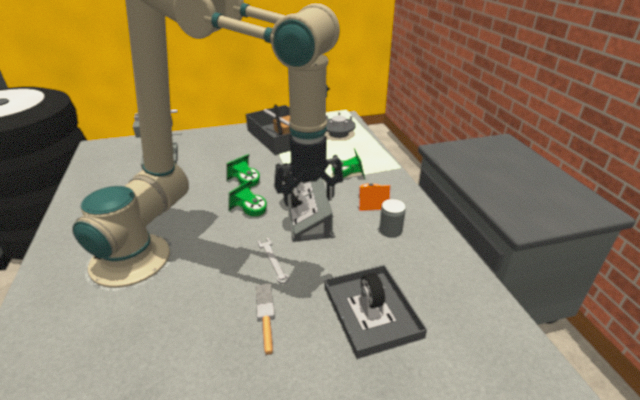

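```bash
python3 - <<'E'
from h import *
print(sign_off())
E
```

```text
the job is handed in; nothing more can be done
None
```

The binding caster is the leftmost one on the stand (largest y). It now stands on its plate in the repair tray, and the job was handed in at about 17.6 s on the robot's clock.

- **Spin test:** I brushed each wheel across the top of its tread with the closed fingertips. The middle and right wheels kept turning: their holes shifted from one top-camera picture to the next. The left wheel moved only a little and was still in every picture afterwards. I spun it a second time, pressing a bit harder, with the same result. The right wheel's sweep was somewhat slower than commanded, but that wheel still ran on.
- **Move:** I gripped the left caster by its wheel faces, lifted it straight off the deck, set it upright, and lowered it into the tray until the force reading showed contact. Then I opened the fingers and backed away.
- **Last checks:**
  - The caster's plate lies flat: top at about 7 mm, tilt under 1 degree, near the middle of the tray.
  - The wrist force reads about zero, and the robot is clear of everything.
  - By eye, the other two casters stand in their places, and the tin and wrench are where they were. In the last top picture the arm hides part of the brush, but the side picture shows it in place.

One depth reading gave no information: the top camera's maximum height over the tray picked up the arm, not the caster. No check of the outcome failed.

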